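# Hover a probe head over its test fixture

## Robot

A 6-joint arm with a two-finger parallel gripper is mounted at the origin on the work surface. World frame = base frame: x ahead of the robot, y to its left, z up, the work surface at z = 0. Lengths are in m, angles in rad, forces in N, time in s.
With the tool pointing down it reaches from about 0.25 to 0.775 m from the base axis. Payload 4 kg.
Tool frame: the origin (TCP) lies at the very end of the fingers, on their centre line; the grasp point (between the pads) lies 19 mm behind it (robot.tcp_to_grasp is the distance from the TCP to the grasp point, in m); z points along the fingers, y is the line along which they close (so a half turn about z gives the same grasp; the last joint's range is limited). The gripper opens to 94 mm and grips with 3 to 60 N. Pads are 16 mm wide; open, the fingers measure 119 mm over their backs; the gripper's body (75 mm by 177 mm) begins 78 mm behind the grasp point.
Start: joints at [1.003, 0.087, 1.371, -0, 1.684, -0.103], TCP at [0.247, 0.492, 0.206] pointing down, gripper open.
Joint ranges: [-3.1, 3.1], [-0.76, 2.03], [0.27, 2.55], [-1.08, 4.22], [0.17, 2.65], [-2.57, 2.57]. Speed limits (rad/s): [2.79, 2.79, 3.14, 3.14, 3.14, 3.14].

## Interface

Orientations are given as [roll, pitch, yaw] about the fixed x, y, z axes, in that order (R = Rz(yaw) Ry(pitch) Rx(roll)).
In Python, from bench import robot gives the robot as it stands.
- The arm moves only by the shell command python3 nudge.py 'ROWS'. ROWS is rows parted by semicolons, their numbers by spaces, 1 to 20 of them, each of 5 numbers: the finger opening in m, then dx, dy, dz in m, then a turn about the tool's z in rad; each row shifts and turns the commanded pose from where the row before left it, along the tool's axes as they then stand; what a row does not reach is not made up. A row lasts 1/12 s, in which the tool goes at most 0.0417 m and 0.125 rad, less where a joint would pass 70% of its speed; a pose out of reach is approached as far as the arm can. The fingers move at their own pace and stop on an object; the grip force is fixed at half the most. Time passes only in rows, so rows that do not move let the fingers close. It prints the time, the measured TCP pose, the force, the opening and the grip force at its end.
- robot.get_obs(): the state, without advancing time (a new reading comes with each control period).
- robot.snapshot(name): name is "scene" or "top" or "wrist"; returns a dict with "color" (384x512x3 uint8, blue, green, red), "fx", "fy", "cx", "cy" (pixels), "extrinsics" (4x4, takes a point from world to camera coordinates). Camera axes: x right, y down, z forward; pixel columns grow to the right and rows downward; lengths in m; the calibration is good to about 2 mm. A picture is of the moment at which its call begins. There is no depth.
- robot.close_job(): hands the job in; it is judged then, once.
The state is a dict: "time": time; "joint_positions": joint angles; "qvel": joint speeds; "joint_torque": joint torques, N m; "tool_pos": TCP position; "ee_rot": TCP orientation; "wrist_force": force on the tool from outside, world axes, zero at the start; "wrist_torque": the same for the moment, N m; "width": finger opening in m; "finger_force": force on a finger pad.
Only numpy, scipy, OpenCV 4.12 (cv2) and the standard library are available. Lean on these libraries where they do the work, as an engineer would, in place of code of your own. Each camera call takes 0.05 s, during which the arm holds its last target. There are 200 camera calls.

## Task

Take the larger, oblong probe head (the one with two holes through its plate) out of the grey tray by its grip block, lift it over the slim power supply and bring it to the black test fixture. Stop and finish while still holding it there, level and still, about 1 cm above the fixture's two guide posts, with its wide hole centred over the thick post and its narrow hole over the thin one, so that it could be lowered straight on. It must not touch the fixture or the power supply, and nothing else on the bench, including the smaller head and the weight on the supply, may be pushed about.

Things in the scene. Friction and masses are not known exactly. Their poses are not given: they have to be found in the camera images.
- probe_head: oblong probe head, loose, 0.4 kg: black plate 80 (x) x 130 (y) x 12 mm on four 14 mm feet; an aluminium grip block 28 x 28 x 50 mm stands on its middle. Origin: middle of the plane under the feet, z up; plate underside at z 14 mm, plate top 26, block top 76. Two holes through the plate on its y axis. Stands in the tray, nearer or farther than the small head
- wide_hole (a point): centre of the wide hole (diameter 22 mm), at the plate's underside: (0, 48, 14) mm in the head's frame; the hole nearer the robot's left at the start
- narrow_hole (a point): centre of the narrow hole (diameter 16 mm), at the plate's underside: (0, -48, 14) mm in the head's frame
- fixture: test fixture, fixed: black case 160 (x) x 190 (y) mm, aluminium deck at z 60 mm, a green circuit board in a nest at the middle, two low clamps with red levers (up to z 90 mm) at x -60 and +60 mm, two steel guide posts 45 mm tall on the deck, on its y axis. Origin: centre of its underside, z up. On the other side of the supply from the tray, left or right, within 0.35 rad of square
- wide_post_top (a point): middle of the top of the thick guide post (diameter 14 mm), 105 mm above the bench: (0, 48, 105) mm in the fixture's frame; the post nearer the robot's left
- narrow_post_top (a point): middle of the top of the thin guide post (diameter 8 mm), 105 mm above the bench: (0, -48, 105) mm in the fixture's frame
- supply: slim bench power supply, fixed, the obstacle between tray and fixture: grey case 280 (x) x 70 (y) x 130 mm tall, origin at the centre of its underside, its long side pointing away from the robot
- weight: steel calibration weight standing loose on top of the power supply: diameter 38 mm, 40 mm tall, so its top is 170 mm above the bench; origin under its middle; leave alone
- tray: open grey tray 230 (x) x 165 (y) x 25 mm tall, walls 5 mm, floor 5 mm thick, fixed; origin at the centre of its underside; the two heads stand on its floor with their grip blocks about 100 mm apart along its x; turned up to 0.3 rad from square
- small_head: the smaller head, loose: square black plate 80 x 80 x 12 mm without holes, same feet and the same grip block, 76 mm tall; origin under its middle; leave alone
- multimeter: orange handheld multimeter lying flat, 160 x 80 x 38 mm, origin under its middle; leave alone
- carton: small cardboard box 90 x 120 x 60 mm, origin under its middle; leave alone
- parts_bin: blue open parts bin 90 x 70 x 45 mm, origin under its middle; leave alone
- screwdriver: screwdriver lying at the left of the bench, about 140 mm long and 30 mm high; leave alone
- toggle_clamp: loose toggle clamp with a red grip on the bench beyond the supply, about 125 mm long, 42 mm tall; leave alone
- spray_can: upright spray can, diameter 52 mm, 150 mm tall, origin under its middle, beyond the other things; leave alone

How it is judged:
By the outcome, as a careful person would: the job done as asked, in the order asked, and still so for the second after the job is handed in, while the arm keeps its last pose, push and grip.
It also fails if it takes over 45 s, if anything falls off the work surface, if the arm or the gripper's body presses on something with over 40 N, if the wrist force passes 120 N, or if a joint passes its speed limit or range.

## Working session

There is one attempt and no reset: what is moved stays moved. The work goes in short steps, Python scripts to look and compute and a shell command to move; the robot and the scene stay as the last step left them, time stands still between calls to the robot, and variables do not carry over. Pictures are saved under pics/ and viewed, at most 11 in all, crops included, and the job is handed in when it is done.

```bash
ls; mkdir -p pics; python3 - <<'E'
from bench import robot
import cv2,numpy as np
for n in ["top","scene"]:
    s=robot.snapshot(n); cv2.imwrite(f"pics/{n}0.png",s["color"]); print(n,s["fx"],s["fy"],s["cx"],s["cy"],np.round(s["extrinsics"],4).tolist())
print(robot.get_obs())
E
```

```text
bench.py
nudge.py
pics
top 446.5877181546237 446.5877181546237 253.22637081679954 188.8265350051983 [[0.0658, -0.9978, 0.0048, -0.0372], [-0.9744, -0.0653, -0.215, 0.6277], [0.2148, 0.0095, -0.9766, 1.2813], [0.0, 0.0, 0.0, 1.0]]
scene 474.32774688168723 474.32774688168723 256.75751465532596 189.51193654870406 [[-0.8369, 0.5473, -0.0053, 0.4994], [0.3509, 0.5291, -0.7726, -0.1311], [-0.4201, -0.6485, -0.6348, 1.7295], [0.0, 0.0, 0.0, 1.0]]
{'time': 0.1, 'joint_positions': array([ 1.00288991e+00,  8.78610653e-02,  1.37205299e+00, -2.99459345e-05,
        1.68360348e+00, -1.03120616e-01]), 'qvel': array([ 0.0015451 , -0.00200802, -0.00317691,  0.00099405,  0.00120694,
       -0.00037705]), 'joint_torque': array([ 2.11528939e-03, -3.41257596e+01, -3.03299296e+01,  7.20307580e-02,
        3.05471546e-02, -1.07421251e-04]), 'tool_pos': array([0.24629086, 0.49123529, 0.2044576 ]), 'ee_rot': array([-3.13967494e+00, -1.68538845e-04,  2.67680335e+00]), 'wrist_force': array([-0.50716648,  0.42833501, -0.04916469]), 'wrist_torque': array([ 0.08919668, -0.03014229, -0.00728863]), 'finger_force': 0.0, 'width': 0.09421666861525138}
```

View pics/top0.png

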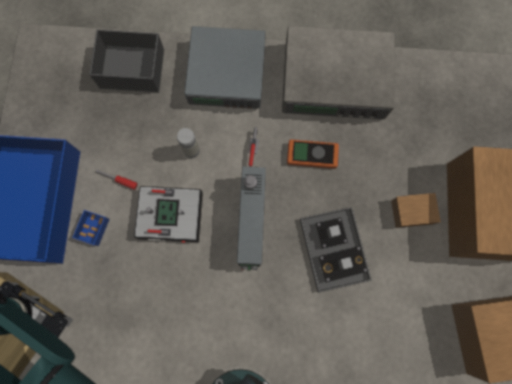

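View pics/scene0.png

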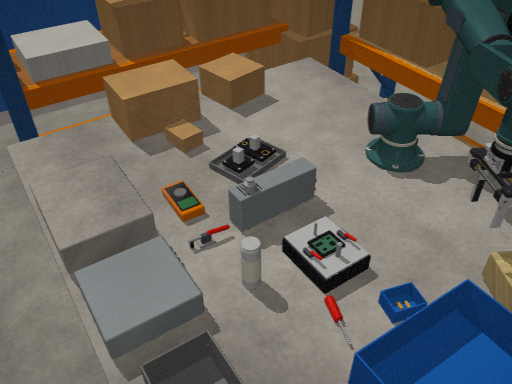

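The top view shows the fixture at (168,213), the supply at (251,220) with the weight at (252,182), and the tray at (334,250). The oblong head with its hole rings is the nearer one, its block at (346,263). I'll zoom in on the tray and the fixture.

```bash
python3 - <<'E'
import cv2,numpy as np
t=cv2.imread("pics/top0.png"); s=cv2.imread("pics/scene0.png")
def c(im,x,y,w=80,h=60,k=5): return cv2.resize(im[y:y+h,x:x+w],(400,300),interpolation=cv2.INTER_CUBIC)
a=np.vstack([np.hstack([c(t,300,220),c(t,128,180)]),np.hstack([cv2.resize(s[130:190,205:285],(400,300)),cv2.resize(s[215:290,275:375],(400,300))])])
cv2.imwrite("pics/crop0.png",np.clip(a*1.5,0,255).astype(np.uint8))
E
```

```text
(no output)
```

View pics/crop0.png

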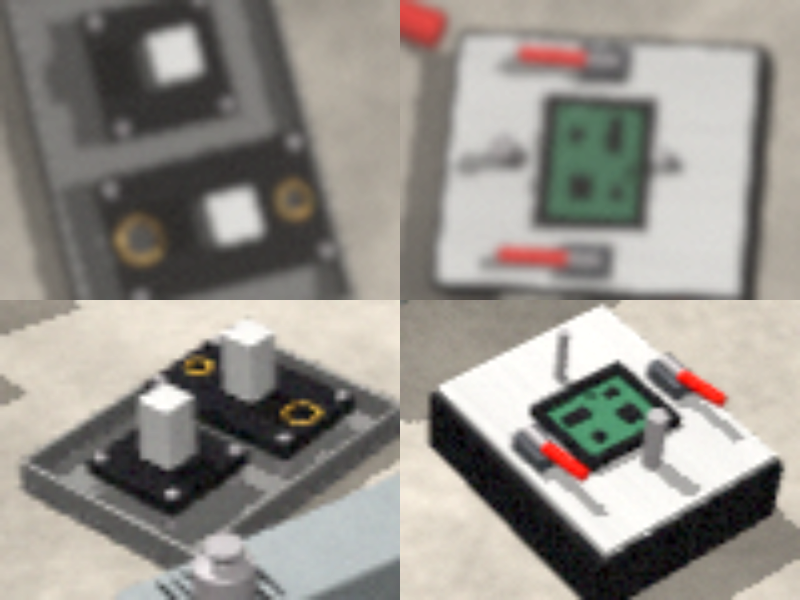

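The crops show the two rings of the oblong head, at roughly (328,268) and (359,260) in the top image, and its block top at (347,263). On the fixture they show the white deck with the board and the two posts. I'll measure these by masks.

```bash
cat > h.py <<'E'
import cv2,numpy as np
from bench import robot
def ray(s,px,z):
    E=s["extrinsics"];R,t=E[:3,:3],E[:3,3];C=-R.T@t
    p=np.atleast_2d(np.array(px,float))
    d=np.c_[(p[:,0]-s["cx"])/s["fx"],(p[:,1]-s["cy"])/s["fy"],np.ones(len(p))]@R
    return (C+d*((z-C[2])/d[:,2])[:,None])[:,:2]
def proj(s,P):
    E=s["extrinsics"];q=E[:3,:3]@np.array(P,float)+E[:3,3]
    return np.array([s["fx"]*q[0]/q[2]+s["cx"],s["fy"]*q[1]/q[2]+s["cy"]])
def blobs(mask,amin=8):
    n,l,st,c=cv2.connectedComponentsWithStats(mask.astype(np.uint8))
    return [(c[i],st[i],l==i) for i in range(1,n) if st[i,4]>=amin]
def hsv(s): return cv2.cvtColor(s["color"],cv2.COLOR_BGR2HSV)
E
python3 - <<'E'
from h import *
for n,roi,droi in [("top",(300,200,380,300),(125,175,215,250)),("scene",(205,130,290,190),(275,210,380,295))]:
    s=robot.snapshot(n);H=hsv(s)
    def m(x,r):
        k=np.zeros(x.shape,bool);k[r[1]:r[3],r[0]:r[2]]=1;return x&k
    print(n,"V max",H[roi[1]:roi[3],roi[0]:roi[2],2].max())
    for th in (140,160):
      for c,st,_ in blobs(m((H[...,2]>th)&(H[...,1]<50),roi)): print(th,"blk",c.round(1),st,ray(s,c,.081).round(4))
    for c,st,_ in blobs(m((H[...,1]>90)&(H[...,0]<35)&(H[...,0]>8),roi),5): print("ring",c.round(1),st,ray(s,c,.031).round(4))
    for c,st,l in blobs(m((H[...,2]>130)&(H[...,1]<40),droi),300):
        ct=max(cv2.findContours(l.astype(np.uint8),0,2)[0],key=cv2.contourArea)[:,0]
        r=cv2.minAreaRect((ray(s,ct,.06)).astype(np.float32)); print("deck",st,r)
    for c,st,l in blobs(m((H[...,1]>60)&(abs(H[...,0].astype(int)-70)<20),droi),30): print("pcb",c.round(1),st,ray(s,c,.063).round(4))
    for c,st,l in blobs(m((H[...,1]>120)&((H[...,0]<8)|(H[...,0]>172)),droi),10): print("red",c.round(1),st,ray(s,c,.08).round(4))
E
```

```text
top V max 149
140 blk [334.8 230.2] [332 227   7   7  40] [[ 0.5179 -0.2427]]
140 blk [346.6 262.7] [343 259   8   8  45] [[ 0.4259 -0.2794]]
ring [358.6 259.8] [355 256   8   8  30] [[ 0.4402 -0.3255]]
ring [326.8 268.6] [323 263  10  10  36] [[ 0.4077 -0.231 ]]
deck [171 190  27  48 903] ((0.5414732694625854, 0.20640511810779572), (0.14445102214813232, 0.07142433524131775), 0.634985625743866)
pcb [166.6 212.5] [158 201  18  23 281] [[0.5402 0.2588]]
red [130.1 183.5] [125 178  12  11  84] [[0.6178 0.374 ]]
red [158.6 191. ] [153 190  12   3  27] [[0.6008 0.2864]]
red [154.5 230.8] [148 230  13   3  32] [[0.481 0.285]]
scene V max 175
140 blk [246.9 139.7] [ 205  130   85   37 1294] [[ 0.4612 -0.2693]]
140 blk [237.7 149.1] [233 147  10   5  32] [[ 0.5184 -0.2377]]
140 blk [249.2 178.5] [246 177   7   4  22] [[ 0.5728 -0.0788]]
140 blk [221.4 184.4] [211 178  26  12 169] [[ 0.6603 -0.1017]]
140 blk [245.2 183.2] [244 181   4   5  12] [[ 0.5956 -0.0661]]
140 blk [207.8 183.5] [205 182   7   4  11] [[ 0.6933 -0.1286]]
160 blk [253.9 135.8] [249 134  10   5  29] [[ 0.4275 -0.2766]]
160 blk [237.5 149.2] [233 147  10   5  28] [[ 0.5193 -0.2375]]
ring [244.2 142.7] [241 141   7   4  20] [[ 0.4403 -0.3223]]
ring [264.9 152. ] [261 150   9   5  26] [[ 0.4106 -0.2312]]
deck [ 285  210   95   85 3493] ((0.5264620780944824, 0.26528996229171753), (0.32843154668807983, 0.2566036880016327), 45.5630989074707)
deck [ 275  245   50   50 1251] ((0.6965630054473877, 0.2849225401878357), (0.20224116742610931, 0.09659820795059204), 87.56389617919922)
pcb [325.1 243.2] [312 234  26  20 282] [[0.5417 0.2576]]
red [349.8 236.5] [344 233  13   8  44] [[0.4813 0.2871]]
red [316.1 254.8] [310 250  13  10  53] [[0.5999 0.2892]]
```

```bash
R='0.094 -0.0253 -0.0304 0 0'; python3 nudge.py '0.094 -0.025 -0.03 0 0; 0.094 -0.025 -0.03 0 0; 0.094 -0.025 -0.03 0 0; 0.094 -0.025 -0.03 0 0; 0.094 -0.025 -0.03 0 0; 0.094 -0.025 -0.03 0 0; 0.094 -0.025 -0.03 0 0; 0.094 -0.025 -0.03 0 0; 0.094 -0.025 -0.03 0 0; 0.094 -0.025 -0.03 0 0; 0.094 -0.025 -0.03 0 0; 0.094 -0.025 -0.03 0 0; 0.094 -0.025 -0.03 0 0; 0.094 -0.025 -0.03 0 0; 0.094 -0.025 -0.03 0 0; 0.094 -0.025 -0.03 0 0; 0.094 -0.025 -0.03 0 0; 0.094 -0.025 -0.03 0 0; 0.094 -0.025 -0.03 0 0; 0.094 -0.025 -0.03 0 0'
python3 nudge.py '0.094 0 0 0 0.112; 0.094 0 0 0 0.112; 0.094 0 0 0 0.112; 0.094 0 0 0 0.112; 0.094 0 0 0 0.112; 0.094 0 0 0 0.112; 0.094 0 0 0 0.112; 0.094 0 0 0 0'
python3 - <<'E'
from h import *
s=robot.snapshot("wrist");cv2.imwrite("pics/w1.png",s["color"]);o=robot.get_obs();print(o["tool_pos"],o["ee_rot"],o["joint_positions"])
print([proj(s,P).round(1) for P in [(.426,-.279,.081),(.409,-.231,.031),(.4402,-.324,.031)]])
E
```

```text
time: 1.87
tool_pos: [0.4244, -0.2708, 0.2052]
ee_rot: [3.141, -0.0, 2.676]
wrist_force: [-0.0, 0.6, -0.4]
width: 0.0944
finger_force: 0.0
time: 2.53
tool_pos: [0.4244, -0.2687, 0.2051]
ee_rot: [-3.141, -0.001, 1.891]
wrist_force: [-0.2, 0.6, -0.1]
width: 0.0938
finger_force: 0.0
[ 0.42444878 -0.26872845  0.20524442] [-3.14142137e+00 -4.13527009e-04  1.89508176e+00] [-6.77381279e-01 -1.88826415e-02  1.48049892e+00  7.90423623e-05
  1.68041702e+00 -1.00165812e+00]
[array([254.6, 197.7]), array([254. , 144.5]), array([254.5, 222.5])]
```

View pics/w1.png

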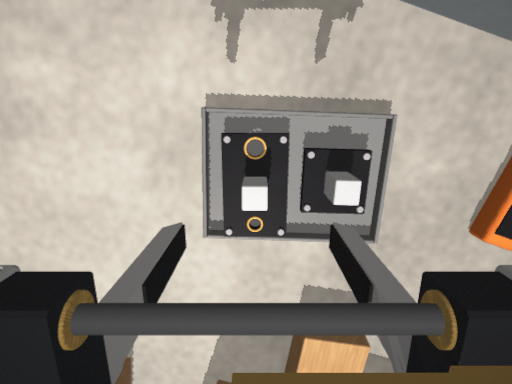

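The wrist view shows the oblong head square to the gripper, with the wide ring at (255,148), the narrow one at (255,224) and the block at (255,190).

```bash
cat >> h.py <<'E'
def head(s,zp,zb,roi):
    H=hsv(s);k=np.zeros(H.shape[:2],bool);k[roi[1]:roi[3],roi[0]:roi[2]]=1
    m=k&(H[...,1]>90)&(H[...,0]<35)&(H[...,0]>8)
    for c,st,l in blobs(cv2.morphologyEx(m.astype(np.uint8),cv2.MORPH_CLOSE,np.ones((3,3))),20):
        ct=max(cv2.findContours(l.astype(np.uint8),0,2)[0],key=cv2.contourArea); e=cv2.fitEllipse(ct)
        print("ring",np.round(e[0],1),st,ray(s,e[0],zp).round(4))
    for c,st,l in blobs(k&(H[...,2]>150)&(H[...,1]<50),60):
        print("bright",c.round(1),st,H[...,2][l].mean().round(),ray(s,c,zb).round(4))
E
python3 - <<'E'
from h import *
s=robot.snapshot("wrist"); head(s,.031,.081,(215,115,295,240))
print(hsv(s)[172:216:2,255,2], hsv(s)[184,236:276:2,2], robot.get_obs()["tool_pos"],robot.get_obs()["ee_rot"])
E
```

```text
ring [254.8 147.6] [243 136  24  24 222] [[ 0.4108 -0.2342]]
ring [254.3 223.8] [246 216  17  16 142] [[ 0.4407 -0.3257]]
bright [291.2 173.8] [278 115  17 108 634] 154.0 [[ 0.4539 -0.2423]]
bright [217.7 185. ] [215 143   7  77 452] 156.0 [[ 0.3849 -0.2782]]
bright [254.5 198. ] [242 186  26  25 644] 239.0 [[ 0.426  -0.2794]]
bright [242.9 238.2] [215 236  72   4 159] 178.0 [[ 0.4285 -0.3274]]
[ 29  27  58 103 104 104 103 167 246 244 246 247 247 247 249 248 248 248
 248 222  52  53] [ 50  49  51  82 102 103 104 104 103 105 104 103 103 104 103  99  48  48
  47  49] [ 0.42446177 -0.26872913  0.20526746] [-3.14144794e+00 -3.56866603e-04  1.89566204e+00]
```

```bash
python3 nudge.py '0.094 -0.0107 -0.002 0 0.009; 0.094 0 0 0.03 0; 0.094 0 0 0.03 0; 0.094 0 0 0.03 0; 0.094 0 0 0.03 0; 0.094 0 0 0.025 0; 0.094 0 0 0.01 0; 0.094 0 0 0.008 0; 0.094 0 0 0 0; 0.094 0 0 0 0; 0.094 0 0 0 0'
python3 -c "
from h import *
s=robot.snapshot('wrist');cv2.imwrite('pics/w2.png',s['color'])"
```

```text
time: 3.55
tool_pos: [0.4273, -0.2807, 0.0444]
ee_rot: [3.14, 0.003, 1.884]
wrist_force: [-0.2, -0.1, 0.5]
width: 0.0941
finger_force: 0.0
```

View pics/w2.png

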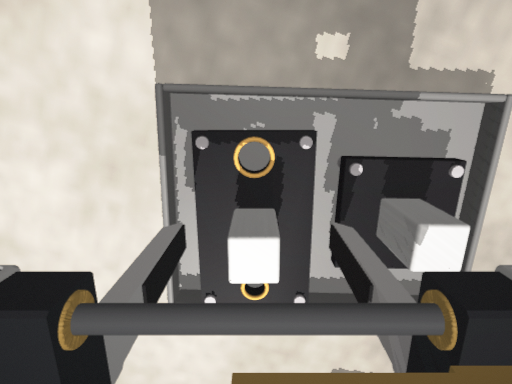

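The block at (255,245) sits between the fingers at about (160–185) and (330–350), centred and clear of the small head. I'll go down 2 mm more and close.

```bash
python3 nudge.py '0.094 0 0 0.002 0; 0.02 0 0 0 0; 0.02 0 0 0 0; 0.02 0 0 0 0; 0.02 0 0 0 0; 0.02 0 0 0 0; 0.02 0 0 0 0; 0.02 0 0 0 0; 0.02 0 0 0 0; 0.02 0 0 0 0; 0.02 0 0 0 0; 0.02 0 0 0 0'
```

```text
time: 4.6
tool_pos: [0.4257, -0.2797, 0.0404]
ee_rot: [-3.141, -0.0, 1.884]
wrist_force: [-1.3, -1.8, 0.3]
width: 0.0275
finger_force: 30.0
```

```bash
python3 nudge.py '0.02 0 0 -0.01 0; 0.02 0 0 -0.02 0; 0.02 0 0 -0.025 0; 0.02 0 0 -0.03 0; 0.02 0 0 -0.03 0; 0.02 0 0 -0.03 0; 0.02 0 0 -0.025 0; 0.02 0 0 -0.015 0; 0.02 0 0 0 0; 0.02 0 0 0 0'
python3 - <<'E'
from h import *
s=robot.snapshot("wrist");cv2.imwrite("pics/w3.png",s["color"])
t=robot.snapshot("top");H=hsv(t)
# fixture: deck corners in the top view, levers and weight
k=np.zeros(H.shape[:2],np.uint8);k[178:250,130:208]=1
m=((H[...,2]>105)&(H[...,1]<40)).astype(np.uint8)*k
m=cv2.morphologyEx(m,cv2.MORPH_CLOSE,np.ones((7,7)))
for c,st,l in blobs(m,800):
    ct=max(cv2.findContours(l.astype(np.uint8),0,2)[0],key=cv2.contourArea)[:,0]
    print("deck",st,cv2.minAreaRect(ray(t,ct,.06).astype(np.float32)))
print("weight",ray(t,(252,182),.17))
print("supply px corners", ray(t,[(240,265),(261,265),(242,180),(263,175)],.13).round(3).tolist())
E
```

```text
time: 5.43
tool_pos: [0.4261, -0.2795, 0.2256]
ee_rot: [3.141, 0.0, 1.884]
wrist_force: [-0.4, 0.2, -5.0]
width: 0.0274
finger_force: 30.0
deck [ 130  178   78   72 4578] ((0.5397359132766724, 0.25402146577835083), (0.21577447652816772, 0.23648929595947266), 3.842270612716675)
weight [[0.62573768 0.00826804]]
supply px corners [[0.397, 0.026], [0.401, -0.032], [0.639, 0.038], [0.658, -0.022]]
```

View pics/w3.png

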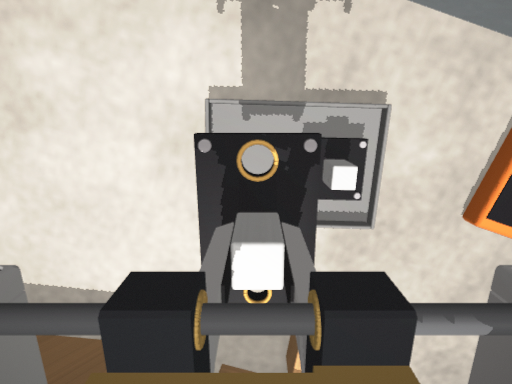

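```bash
python3 nudge.py '0.02 0.012 0.008 0 0; 0.02 0.0235 0.0154 0 0; 0.02 0.0235 0.0154 0 0; 0.02 0.0235 0.0154 0 0; 0.02 0.0235 0.0154 0 0; 0.02 0.0235 0.0154 0 0; 0.02 0.0235 0.0154 0 0; 0.02 0.0235 0.0154 0 0; 0.02 0.0235 0.0154 0 0; 0.02 0.0235 0.0154 0 0; 0.02 0.0235 0.0154 0 0; 0.02 0.0235 0.0154 0 0; 0.02 0.0235 0.0154 0 0; 0.02 0.0235 0.0154 0 0; 0.02 0.012 0.008 0 0; 0.02 0 0 0 0.075; 0.02 0 0 0 0.075; 0.02 0 0 0 0.075; 0.02 0 0 0 0.075; 0.02 0 0 0 0'
python3 - <<'E'
from h import *
s=robot.snapshot("wrist");cv2.imwrite("pics/w4.png",s["color"]);o=robot.get_obs();print(o["tool_pos"],o["ee_rot"])
print(proj(s,(.541,.306,.105)),proj(s,(.541,.21,.105)))
E
```

```text
time: 7.2
tool_pos: [0.5292, 0.1005, 0.2227]
ee_rot: [-3.137, 0.0, 1.583]
wrist_force: [0.6, -0.1, -3.8]
width: 0.0281
finger_force: 30.0
[0.52929061 0.10049273 0.22304472] [-3.13720006e+00  1.78782978e-04  1.58548716e+00]
[273.64015681 -43.87329349] [270.87204607  77.09146703]
```

View pics/w4.png

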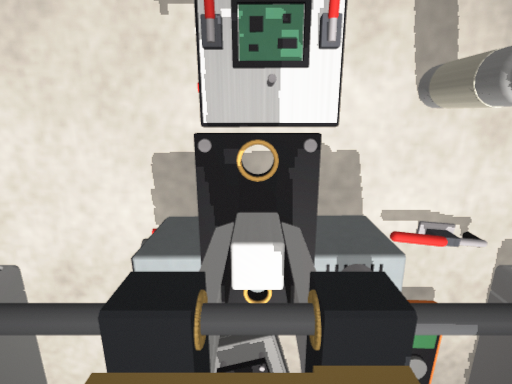

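The thin post top is visible at (271,79), but the thick one lies above the frame. I'll back off 6 cm to see both posts together.

```bash
python3 nudge.py '0.02 -0.015 0 0 0; 0.02 -0.025 0 0 0; 0.02 -0.02 0 0 0; 0.02 0 0 0 0; 0.02 0 0 0 0; 0.02 0 0 0 0'
python3 - <<'E'
from h import *
s=robot.snapshot("wrist");t=robot.snapshot("top");o=robot.get_obs();print(o["tool_pos"],o["ee_rot"])
im=s["color"]
a=[]
for y in (.306,.21):
    u,v=proj(s,(.541,y,.105)).astype(int);print(u,v);v=max(v,20)
    a.append(cv2.resize(im[v-20:v+30,u-33:u+33],(396,300),interpolation=cv2.INTER_NEAREST)); print("crop origin",u-33,v-20)
tc=t["color"]
a.append(cv2.resize(tc[185:240,135:205],(396,300),interpolation=cv2.INTER_CUBIC))
q=cv2.resize(im[130:190,220:300],(396,300)); a.append(q)
cv2.imwrite("pics/w5.png",np.vstack([np.hstack(a[:2]),np.hstack(a[2:])]))
zp=o["tool_pos"][2]-.0404+.031
print(zp);head(s,zp,zp+.05,(190,130,330,310))
E
```

```text
time: 7.75
tool_pos: [0.5307, 0.0408, 0.2247]
ee_rot: [-3.14, -0.001, 1.585]
wrist_force: [-0.3, 0.3, -4.4]
width: 0.0281
finger_force: 30.0
[0.53083012 0.04123729 0.22501797] [-3.14077937e+00 -6.14093872e-04  1.58531829e+00]
273 -129
crop origin 240 0
270 5
crop origin 237 0
0.21561797285389256
ring [257.2 160.1] [236 139  43  43 660] [[0.531  0.0892]]
ring [313.5 298.8] [308 289  12  21 165] [[ 0.5734 -0.0118]]
ring [200.6 299.2] [195 290  12  20 166] [[ 0.4911 -0.0133]]
ring [257.2 294.3] [243 290  29  14 191] [[ 0.5323 -0.0087]]
bright [276.4 144.7] [190 130 140  44 816] 160.0 [[0.5397 0.1043]]
bright [310.1 145.4] [305 139  11  12  85] 153.0 [[0.5553 0.1042]]
bright [257.3 158.5] [242 145  32  28 664] 161.0 [[0.531  0.0978]]
bright [321.8 237.3] [314 199  16  73 876] 208.0 [[0.564  0.0584]]
bright [194.2 237.9] [190 200  11  72 670] 205.0 [[0.4998 0.0572]]
bright [257.3 265.5] [ 231  242   53   48 2479] 245.0 [[0.5318 0.0422]]
```

View pics/w5.png

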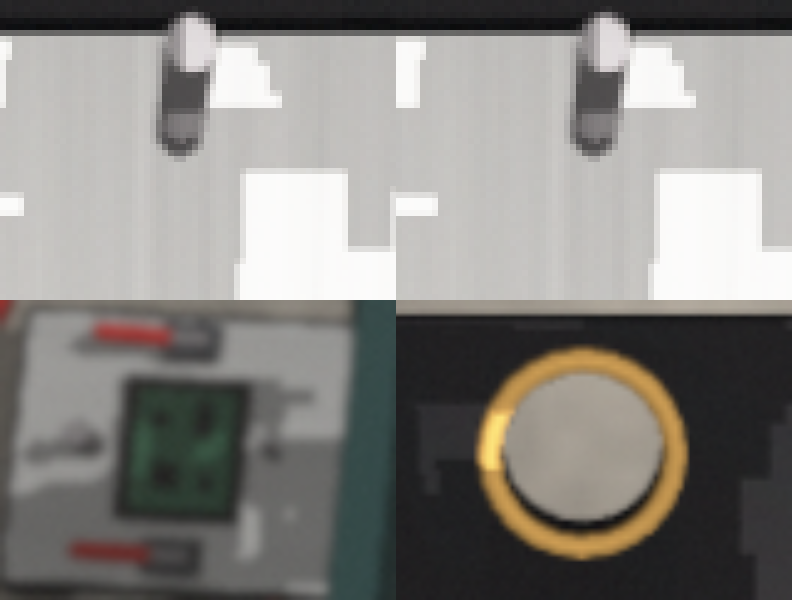

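I backed off the wrong way: the posts moved up the frame, and the thin one is now at (271,7). I'll move forward instead and measure each post as it comes into view.

```bash
python3 nudge.py '0.02 0.015 0 0 0; 0.02 0.025 0 0 0; 0.02 0.02 0 0 0; 0.02 0 0 0 0; 0.02 0 0 0 0'
cat > p.py <<'E'
from h import *
import sys
s=robot.snapshot("wrist");o=robot.get_obs();print(o["tool_pos"],o["ee_rot"])
cv2.imwrite(sys.argv[1],s["color"]);np.savez(sys.argv[1][:-4]+".npz",**s)
E
python3 p.py pics/a.png
python3 nudge.py '0.02 0.015 0 0 0; 0.02 0.025 0 0 0; 0.02 0.02 0 0 0; 0.02 0.008 0 0 0; 0.02 0 0 0 0; 0.02 0 0 0 0'
python3 p.py pics/b.png
python3 - <<'E'
from h import *
A=np.load("pics/a.npz");B=np.load("pics/b.npz");a=[]
for s,y in ((A,.21),(B,.306)):
    u,v=proj(s,(.541,y,.105)).astype(int);v=max(v,22);print("origin",u-33,v-20,"x6")
    a.append(cv2.resize(s["color"][v-20:v+30,u-33:u+33],(396,300),interpolation=cv2.INTER_NEAREST))
c=np.vstack([np.hstack(a),cv2.resize(B["color"][0:200,126:390],(792,600))[:300]])
cv2.imwrite("pics/w6.png",c)
E
```

```text
time: 8.27
tool_pos: [0.53, 0.1019, 0.2253]
ee_rot: [-3.141, 0.0, 1.587]
wrist_force: [0.2, 0.3, -4.6]
width: 0.0278
finger_force: 30.0
[0.53013746 0.10105606 0.22536746] [-3.14146597e+00  6.27665807e-04  1.58584593e+00]
time: 8.82
tool_pos: [0.5295, 0.1677, 0.2254]
ee_rot: [-3.142, 0.001, 1.584]
wrist_force: [0.4, -1.0, -3.8]
width: 0.028
finger_force: 30.0
[0.5295253  0.16731026 0.22541447] [-3.14153238e+00  1.21678901e-03  1.58300302e+00]
origin 236 59 x6
origin 237 23 x6
```

View pics/w6.png

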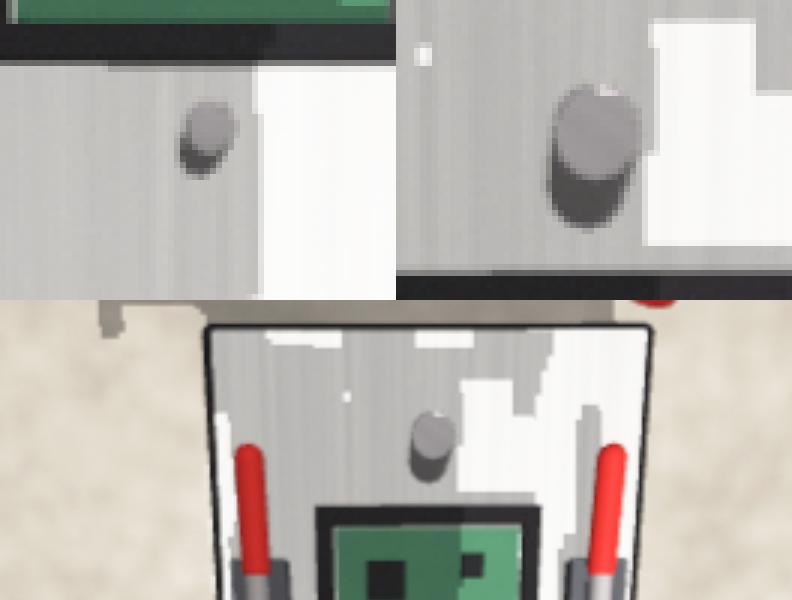

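The thin post top is at (270.5,80.0) in view a, and the thick post top is at (270.2,44.6) in view b. Now I'll compute the offsets.

```bash
python3 - <<'E'
from h import *
A=np.load("pics/a.npz");B=np.load("pics/b.npz")
n=ray(A,(270.5,80),.105)[0];w=ray(B,(270.2,44.6),.105)[0]
d=w-n;print("posts",n,w,np.hypot(*d),"mid",(n+w)/2,"yaw",np.arctan2(-d[0],d[1]))
for s,z in((A,.2254),(B,.2254)):
    zp=z-.0354+.026
    head(s,zp,zp+.05,(225,130,290,310))
E
```

```text
posts [0.54176574 0.20916138] [0.54054954 0.30516938] 0.0960156933844778 mid [0.54115764 0.25716538] yaw 0.01266705533550777
ring [257.2 160.1] [236 139  43  43 649] [[0.5302 0.1502]]
ring [257.2 294.3] [243 290  29  14 190] [[0.5318 0.0522]]
bright [257. 131.] [225 130  65   3 195] 228.0 [[0.5298 0.1715]]
bright [257.3 158.6] [242 145  32  29 692] 181.0 [[0.5301 0.1588]]
bright [257.2 265.7] [ 231  242   53   50 2505] 244.0 [[0.531 0.103]]
ring [257.2 160.1] [236 139  43  43 637] [[0.5298 0.216 ]]
ring [257.1 294.3] [243 290  29  14 192] [[0.531  0.1179]]
bright [256.9 159.2] [241 145  33  29 722] 242.0 [[0.5296 0.2243]]
bright [257.2 265.5] [ 231  242   53   48 2476] 244.0 [[0.5304 0.1689]]
```

```bash
python3 nudge.py '0.02 0.012 0.002 0 0; 0.02 0.02 0.003 0 0; 0.02 0.02 0.003 0 0; 0.02 0.02 0.002 0 0; 0.02 0.012 0.0018 0 0; 0.02 0.0051 0 0 0; 0.02 0 0 0 0; 0.02 0 0 0 0; 0.02 0 0 0.015 0; 0.02 0 0 0.015 0; 0.02 0 0 0.015 0; 0.02 0 0 0.01 0; 0.02 0 0 0 0; 0.02 0 0 0 0; 0.02 0 0 0 0'
python3 p.py pics/c.png
python3 - <<'E'
from h import *
s=np.load("pics/c.npz")
o=robot.get_obs();zp=o["tool_pos"][2]-.0354+.026;head(s,zp,zp+.05,(190,130,325,310))
print("post px expected",proj(s,(.5405,.3052,.105)),proj(s,(.5418,.2092,.105)))
a=[cv2.resize(s["color"][130:190,217:297],(400,300),interpolation=cv2.INTER_NEAREST)]
a.append(cv2.resize(s["color"][260:320,217:297],(400,300),interpolation=cv2.INTER_NEAREST))
sc=robot.snapshot("scene")["color"][190:290,260:390]
cv2.imwrite("pics/w7.png",np.vstack([np.hstack(a),np.hstack([cv2.resize(sc,(390,300)),np.zeros((300,410,3),np.uint8)])]))
E
```

```text
time: 10.12
tool_pos: [0.5406, 0.2575, 0.1717]
ee_rot: [3.14, -0.001, 1.583]
wrist_force: [-0.8, -0.0, -3.6]
width: 0.0278
finger_force: 30.0
[0.54081735 0.25768118 0.17209544] [ 3.13902806e+00 -8.97625117e-04  1.58338086e+00]
ring [257.2 160.1] [236 139  43  43 658] [[0.541  0.3058]]
ring [200.6 299.1] [195 289  12  21 166] [[0.5011 0.2035]]
ring [257.2 294.5] [243 290  29  14 193] [[0.5423 0.2078]]
ring [313.5 298.8] [308 290  12  20 164] [[0.5834 0.2047]]
bright [256.9 132.5] [190 130 135  16 504] 199.0 [[0.5405 0.3264]]
bright [258.2 153.9] [242 145  32  15 247] 172.0 [[0.5413 0.3166]]
bright [194.3 234.3] [190 189  12  83 741] 239.0 [[0.5098 0.2759]]
bright [319.8 235.3] [314 189  11  83 704] 239.0 [[0.5728 0.2761]]
bright [257.3 265.8] [ 231  242   53   50 2473] 242.0 [[0.5416 0.2587]]
post px expected [256.40318996 149.99527423] [256.58798021 255.67132699]
```

View pics/w7.png

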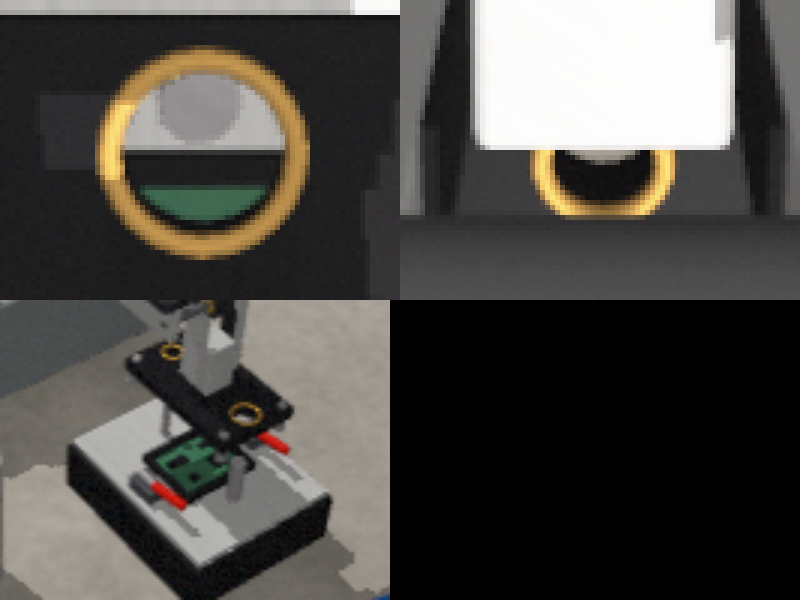

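The thick post shows in the wide hole at about (257,150), as predicted, and the measured error is under 1 mm. I'll trim it and descend to 1 cm above the posts.

```bash
python3 nudge.py '0.02 -0.0006 -0.0005 0.01 0; 0.02 0 0 0.01 0; 0.02 0 0 0.01 0; 0.02 0 0 0.0055 0; 0.02 0 0 0 0; 0.02 0 0 0 0; 0.02 0 0 0 0; 0.02 0 0 0 0; 0.02 0 0 0 0; 0.02 0 0 0 0'
python3 p.py pics/d.png
python3 - <<'E'
from h import *
s=np.load("pics/d.npz")
o=robot.get_obs();zp=o["tool_pos"][2]-.0354+.026;head(s,zp,zp+.05,(225,130,290,310));print(zp-.012,abs(o["qvel"]).max(),o["wrist_force"],o["time"])
print("post px expected",proj(s,(.5405,.3052,.105)))
a=[cv2.resize(s["color"][130:190,217:297],(400,300),interpolation=cv2.INTER_NEAREST)]
sc=robot.snapshot("scene")["color"]
a.append(cv2.resize(sc[200:290,270:390],(400,300),interpolation=cv2.INTER_CUBIC))
cv2.imwrite("pics/w8.png",np.vstack([np.hstack(a),cv2.resize(sc[120:300,140:380],(800,600))[:300]]))
E
```

```text
time: 11.05
tool_pos: [0.5399, 0.2572, 0.1356]
ee_rot: [3.14, -0.0, 1.584]
wrist_force: [-0.6, 0.8, -3.8]
width: 0.0277
finger_force: 30.0
[0.53980177 0.2572208  0.13553223] [ 3.14067315e+00 -4.34439184e-04  1.58381792e+00]
ring [257.2 160.1] [236 139  43  43 657] [[0.5402 0.3055]]
ring [257.2 294.3] [243 290  29  14 191] [[0.5415 0.2074]]
bright [257. 131.] [225 130  65   3 195] 178.0 [[0.5398 0.3268]]
bright [265.2 155.5] [252 147  22  19 172] 168.0 [[0.5438 0.3156]]
bright [246.2 158.1] [242 148  12  18 111] 177.0 [[0.5349 0.3143]]
bright [257.2 265.8] [ 231  242   53   49 2453] 244.0 [[0.5408 0.2582]]
0.11413222583303244 0.003260743463420539 [ 0.16372266 -0.38832987 -5.28249876] 11.1
post px expected [257.54717793 155.9380736 ]
```

View pics/w8.png

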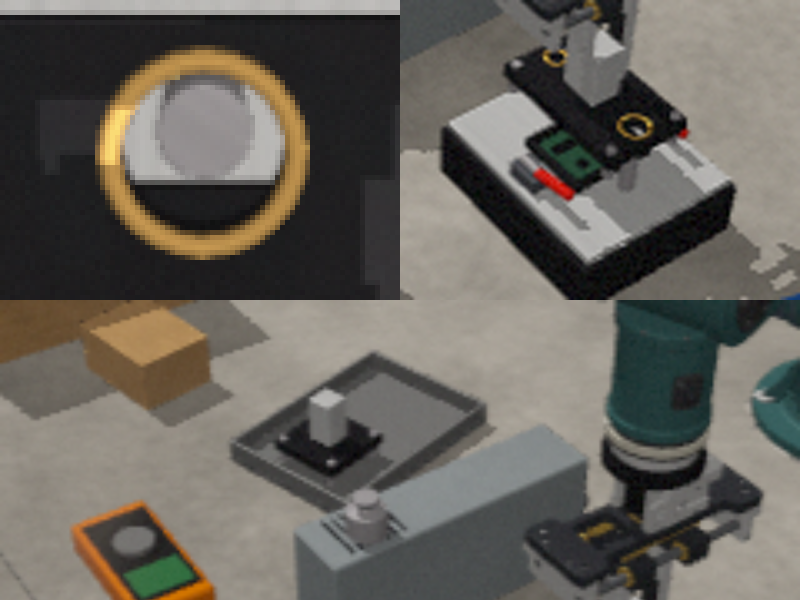

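The thick post is seen centred in the wide hole at (257.5,155), matching the prediction. The head is level and still, and the small head and the weight haven't moved.

```bash
python3 -c "
from bench import robot
print(robot.close_job())"
```

```text
the job is handed in; nothing more can be done
None
```

I handed the job in at about 11 s with the oblong head still gripped, level and still, about 9 mm above the posts; the wide hole is within 1 mm of the thick post, and the narrow hole, whose post was hidden at the end, is placed over the thin one by the measured angle.

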